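# Hold a specimen carrier in the slot of the curing box

## Task

First slide the flat cover of the curing box all the way from the narrow slot over the open material well. Then lift the specimen carrier out of its stand, pass its blade straight down through the slot and finish while holding it there: the gripper keeps hold, with the blade deep inside and the carrier's collar about one centimetre above the top of the box, neither resting on it nor pressed hard against the slot. Leave the things around where they are.

Things in the scene. Friction and masses are not known exactly. Their poses are not given: they have to be found in the camera images.
- curing_box: white metal curing box, 90 mm (x) by 164 mm (y), 72 mm high, fixed, yaw up to 0.4 rad, left or right of the stand. Origin: centre of its underside; z up. In its top: on the +y half the narrow slot, on the -y half an open square material well 52 mm wide with four small pots. Guide rails 10 mm high run along y, 36.5 to 43.5 mm either side of the middle.
- slot (a point): centre of the slot's mouth in the plane of the box top (72 mm above the worktop, 38 mm to the box's +y), axes as the box's. Slot: 42 mm long (y), 10 mm wide (x), 2 mm bevel at the mouth; plate 8 mm thick, chamber beneath it more than 50 mm deep. The cover lies over it at the start.
- well (a point): centre of the material well's mouth in the plane of the top plate, 76 mm from the slot towards the box's -y; axes as the box's
- cover (a joint): slide of the cover, in m: 0 = over the slot, grows as the cover slides along the box's -y, end stop at 0.076 = fully over the well. It starts between 0 and 0.010, is stiff by about 1.2 N of friction and stays where it is left.
- cover_tab (a point): centre of the black upright finger tab on the cover, axes as the box's: 12 mm thick along y (the slide direction), 36 mm wide along x, from 15 mm below this point (the cover's upper face) to 15 mm above it. The cover is a flat aluminium plate 70 x 66 x 4 mm on top of the box.
- carrier_grip (a point): centre of the black grip of the specimen carrier, a loose part of 50 to 90 g, 98 mm tall, that hangs upright in the stand with its collar on the stand's top. Axes: z up, y along its width, x through its thickness. Grip: 12 mm thick (x), 34 mm wide (y), 46 mm high. Below it, 23 to 29 mm under this point, the collar, 18 x 54 x 6 mm.
- carrier_tip (a point): centre of the lower end of the carrier's blade, 75 mm below the grip's centre; axes as the carrier's. The aluminium blade under the collar is 8 mm thick (x), 40 mm wide (y), 46 mm long, its lowest 4 mm narrowed to 6 x 36 mm, with a white disc near its end. The carrier is the same turned by half a turn.
- stand: steel stand of the carrier, fixed: base 70 x 90 mm, 56 mm high, with a top plate 44 x 86 mm that has a slot 12 x 44 mm (2 mm play about the blade on each side). Origin: centre of its underside; the carrier's axes are the stand's at the start.
- dappen_dish: small amber glass dappen dish, 35 mm wide, 30 mm high, on the worktop between the box and the stand; bystander. Origin: centre of its underside.
- plaster_cast: stone jaw model, 58x68x32 mm, behind the work; bystander. Origin: centre of its underside.
- bottle_amber: small amber bottle with black cap, 36 mm wide, 78 mm high, behind the work at the left; bystander. Origin: centre of its underside.
- mouth_mirror: mouth mirror, 161 mm long, lying flat behind the work at the right; bystander. Origin: centre of its underside.
There are look-alikes about, which are no part of the job. Leave any pink look-alike of the part that bears carrier_grip alone.

How it is judged (in metres and radians):
On the way, in this order (a step that is already met when the one before it is completed fails the run):
1. the cover is slid fully over the well, the carrier still in its stand (value of joint cover above 0.071 m and distance of carrier_tip from where it was at the start of the episode below 0.02 m), for 0.2 s.
2. the carrier is lifted clear of its stand in the gripper (height (world z) of carrier_tip above 0.06 m and contact force between the fingers and carrier above 1 N), for 0.1 s.
At the end, for the whole second after the job is handed in: Cover slid over the well (beyond 71 of 76 mm); blade end 26 to 44 mm below the box top in the slot, within 6 mm of its centre, upright within 0.09 rad; held by the fingers (over 1 N), at rest (under 10 mm/s), pressing on the box with under 10 N (value of joint cover above 0.071 m and z of carrier_tip in the frame of slot between -0.044 and -0.026 m and horizontal distance between carrier_tip and slot below 0.006 m and angle between carrier_tip's own z axis and vertical below 0.09 rad and contact force between the fingers and carrier above 1 N and contact force between carrier and curing_box below 10 N and linear speed of carrier below 0.01 m/s); the arm keeps its last pose, push and grip.
It fails at once if the dappen dish is moved more than 25 mm (distance of dappen_dish from where it was at the start of the episode above 0.025 m).
It fails at once if the plaster cast is moved more than 25 mm (distance of plaster_cast from where it was at the start of the episode above 0.025 m).
It fails at once if the amber bottle is moved more than 25 mm (distance of bottle_amber from where it was at the start of the episode above 0.025 m).
It fails at once if the mouth mirror is moved more than 25 mm (distance of mouth_mirror from where it was at the start of the episode above 0.025 m).
It also fails if it takes over 53 s, if anything falls off the work surface, if the arm or the gripper's body presses on something with over 40 N, if the wrist force passes 120 N, or if a joint passes its speed limit or range.

## Robot

A 6-joint arm with a two-finger parallel gripper is mounted at the origin on a cart in front of the work surface, level with it; the furniture and walls round the work are solid. World frame = base frame: x ahead of the robot, y to its left, z up, the work surface at z = 0. Lengths are in m, angles in degrees, forces in N, time in s.
With the tool pointing down it reaches from about 0.375 to 0.9 m from the base axis. Payload 3.1 kg.
Tool frame: the origin (TCP) lies on the centre line of the jaws, within the pads' length; the fingertips stand 8 mm ahead of it and the grasp point (between the pads) lies 11 mm behind it (bot.tip_extent is the distance from the TCP to the fingertips, in m); z points along the fingers, y is the line along which they close (so a half turn about z gives the same grasp; the last joint's range is limited). The gripper opens to 87 mm and grips with 3 to 60 N. Pads are 19 mm wide; open, the fingers measure 117 mm over their backs; the gripper's body (75 mm by 190 mm) begins 51 mm behind the grasp point.
Start: joints at [61.221, 30.224, 82.088, -0, 67.689, -10.227], TCP at [0.199, 0.593, 0.2] pointing down, gripper open.
Joint ranges: [-176.69, 176.69], [-43.24, 126.21], [12.49, 139.97], [-82, 262], [0, 151.66], [-163.58, 163.58]. Speed limits (degrees/s): [159.86, 159.86, 180, 180, 180, 180].

## Interface

Orientations are given as a 3x3 rotation matrix whose columns are the frame's x, y, z axes.
In Python, from rig import bot, vision, workorder gives the robot as it stands.
- The arm moves only by the shell command python3 -m handwheel 'ROWS'. ROWS is JSON, a list of rows, each an object with "delta_rot": the turn, a rotation vector about the tool's x, y, z in rad, a list of three; "xyz": the shift along the tool's x, y, z in mm, a list of three; "hand": the closure, from -1 (fully open) to 1 (shut). A call has exactly 5 rows; each row is the pose to reach, as a shift and turn from the pose commanded when the call began, along the tool's axes at that moment; what a row does not reach only later rows make up. A row lasts 1/8 s, in which the tool goes at most 62.5 mm and 10.7 degrees, less where a joint would pass 70% of its speed; a pose out of reach is approached as far as the arm can. A call with a gripper value outside its range is refused whole. The fingers move at their own pace and stop on an object; the grip force is fixed at half the most. Time passes only in rows, so rows that repeat a pose let the fingers close, or fill a call up. It gives the time, the measured TCP pose, the force, the opening and the grip force at its end, in the units of the state.
- bot.read_state(): the state, without advancing time (a new reading comes with each control period).
- vision.capture(name): name is "scene" or "top" or "wrist"; returns the picture (420x560x3 uint8, red, green, blue); there is no depth.
- vision.camera_model(name): a dict with "camera_matrix" (3x3 intrinsics, pixels), "dist_coeffs" ([k1, k2, p1, p2, k3] as OpenCV has them; the pictures are not rectified), "camera_from_world" (4x4, takes a point from world to camera coordinates). Camera axes: x right, y up, looking along -z (the intrinsics and any distortion apply to the point x, -y, -z); pixel columns grow to the right and rows downward; lengths in m; the calibration is good to about 2 mm. A picture is of the moment at which its call begins: read the wrist's pose just before it. camera_model takes no time and is no camera call; for the wrist camera it gives the pose at the moment of the call.
- workorder.hand_in(): hands the job in; it is judged then, once.
The state is a dict: "time_s": time; "joint_positions": joint angles; "qvel": joint speeds; "tau": joint torques, N m; "position": TCP position; "tcp_rot": TCP orientation; "force": force on the tool from outside, world axes, zero at the start; "moment": the same for the moment, N m; "opening": opening from 0.0 (shut) to 1.0 (fully open); "grasp_force": force on a finger pad.
Only numpy, scipy, OpenCV 4.12 (cv2) and the standard library are available. Lean on these libraries where they do the work, as an engineer would, in place of code of your own. Each camera call takes 0.05 s, during which the arm holds its last target. There are 200 camera calls.

## Working session

There is one attempt and no reset: what is moved stays moved. The work goes in short steps, Python scripts to look and compute and a shell command to move; the robot and the scene stay as the last step left them, time stands still between calls to the robot, and variables do not carry over. Pictures are saved under pics/ and viewed, at most 10 in all, crops included, and the job is handed in when it is done.

```bash
mkdir -p pics; ls; python3 - <<'E'
from rig import bot,vision
import cv2,numpy as np
s=bot.read_state();print(s['time_s'],s['position'],np.round(s['tcp_rot'],3).tolist(),s['opening'])
for n in ("top","scene"):
    cv2.imwrite(f"pics/{n}0.png",vision.capture(n)[:,:,::-1])
    m=vision.camera_model(n);print(n,np.round(m["camera_matrix"],1).tolist(),m["dist_coeffs"],np.round(m["camera_from_world"],3).tolist())
E
```

```text
pics
0.0 [0.19845441 0.5918218  0.19926587] [[-0.948, 0.318, -0.001], [0.318, 0.948, -0.002], [0.0, -0.002, -1.0]] 0.9992915974616581
top [[470.6, 0.0, 284.9], [0.0, 470.6, 210.1], [0.0, 0.0, 1.0]] [-0.07474773  0.          0.          0.          0.        ] [[0.028, -0.999, -0.018, 0.188], [0.993, 0.026, 0.117, -0.553], [-0.117, -0.021, 0.993, -1.014], [0.0, 0.0, 0.0, 1.0]]
scene [[404.8, 0.0, 281.9], [0.0, 404.8, 212.8], [0.0, 0.0, 1.0]] [-0.00084965  0.          0.          0.          0.        ] [[0.461, -0.888, -0.009, -0.106], [0.604, 0.306, 0.736, -0.47], [-0.651, -0.344, 0.677, -0.5], [0.0, 0.0, 0.0, 1.0]]
```

View pics/top0.png

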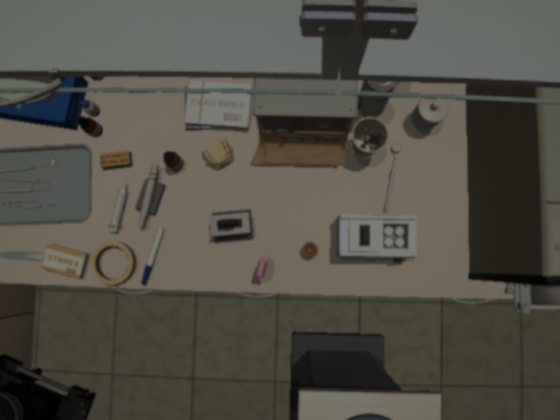

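View pics/scene0.png

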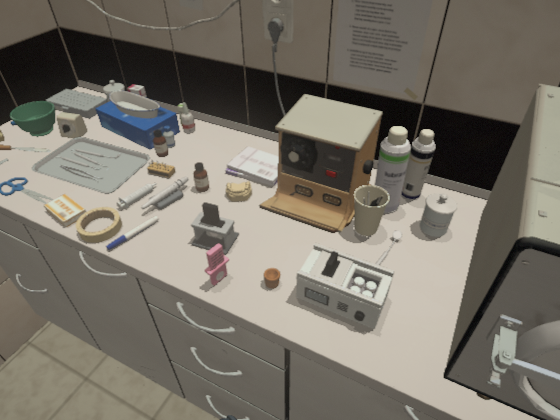

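The top view shows the box at (377,237), with its tab at (365,236) and the four pots and well on the right at (395,236). The stand with the black-gripped carrier is at (231,224), the dish at (309,250) and the cast at (217,153). There are two carrier candidates: black at (231,224) in the steel stand, and pink at (262,268). The black one in the stand fits; the pink one is the look-alike. I'll confirm that in an enlarged crop.

```bash
cat > h.py <<'E'
import numpy as np,cv2
from rig import bot,vision
def ray(cm,px):
    K=np.array(cm["camera_matrix"]);D=np.array(cm["dist_coeffs"]);T=np.array(cm["camera_from_world"])
    u=cv2.undistortPoints(np.array(px,float).reshape(-1,1,2),K,D)[:,0]
    d=np.c_[u[:,0],-u[:,1],-np.ones(len(u))]@T[:3,:3]
    return -T[:3,:3].T@T[:3,3],d
def onz(cm,px,z):
    c,d=ray(cm,px); return c+d*((z-c[2])/d[:,2])[:,None]
def proj(cm,P):
    T=np.array(cm["camera_from_world"]);q=np.atleast_2d(P)@T[:3,:3].T+T[:3,3]
    return cv2.projectPoints(q*[1,-1,-1],np.zeros(3),np.zeros(3),np.array(cm["camera_matrix"]),np.array(cm["dist_coeffs"]))[0][:,0]
E
python3 - <<'E'
import cv2,numpy as np
a=cv2.imread("pics/top0.png")
f=lambda x,y,w,h,s:cv2.resize(a[y:y+h,x:x+w],None,fx=s,fy=s,interpolation=cv2.INTER_CUBIC)
c=np.vstack([f(200,195,130,48,6)*1,f(330,205,130,55,6)])
c=np.clip(c*1.5,0,255).astype('uint8')
c=cv2.resize(c,None,fx=800/780*.97,fy=800/780*.97*1.0);c=c[:600];print(c.shape)
c=np.vstack([f(200,195,130,48,6),f(330,205,130,52,6)]);c=np.clip(c*1.5,0,255).astype('uint8');cv2.imwrite("pics/crop1.png",c)
E
```

```text
(600, 776, 3)
```

View pics/crop1.png

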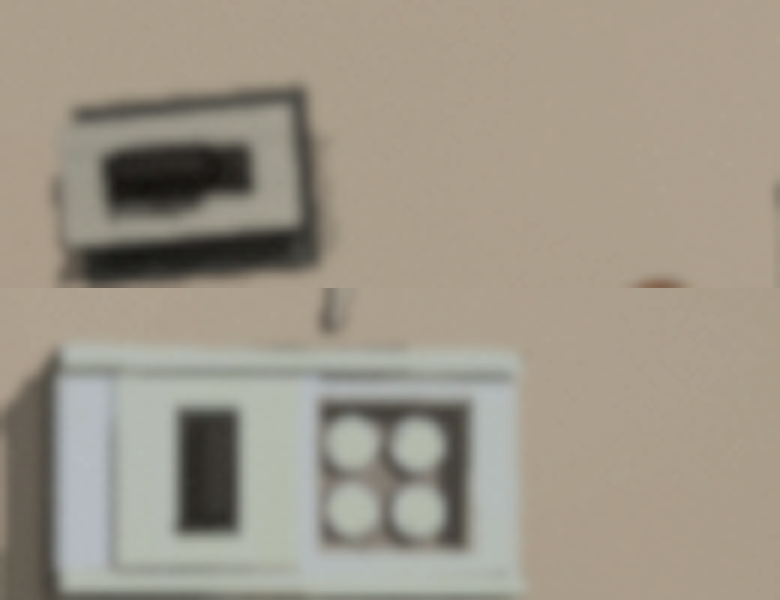

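The crop confirms the black grip standing in the steel stand's slot (centre about (229.5,223.5)). On the box, the tab centre is about (364.8,235.5) and the well centre about (395.8,236.2).

```bash
python3 - <<'E'
from h import *
cm=vision.camera_model("top")
p=lambda X,Y:(330+(X-2.5)/6,205+(Y-288-2.5)/6)
q=lambda X,Y:(200+(X-2.5)/6,195+(Y-2.5)/6)
w=onz(cm,[p(320,402),p(470,402),p(470,548),p(320,548)],.072);print(w.round(4),w.mean(0))
t=onz(cm,[p(178,408),p(240,408),p(240,533),p(178,533)],.106);print(t.round(4),t.mean(0))
print(onz(cm,[p(60,348),p(518,352),p(518,588)],.082).round(4))
s=onz(cm,[q(70,118),q(302,98),q(302,238),q(65,250)],.056);print(s.round(4),s.mean(0))
print(onz(cm,[(309,250)],.03))
s=bot.read_state()
wm=vision.camera_model("wrist");T=np.array(wm["camera_from_world"]);R=np.array(s['tcp_rot'])
c=-T[:3,:3].T@T[:3,3];print("wristcam in tool",(R.T@(c-s['position'])).round(4),(T[:3,:3]@R).round(3).tolist(),np.array(wm["camera_matrix"])[0])
E
```

```text
[[ 0.5194 -0.008   0.072 ]
 [ 0.5207 -0.0616  0.072 ]
 [ 0.4688 -0.0616  0.072 ]
 [ 0.4675 -0.0082  0.072 ]] [ 0.49408389 -0.03485347  0.072     ]
[[0.5129 0.0474 0.106 ]
 [0.5134 0.026  0.106 ]
 [0.4705 0.0257 0.106 ]
 [0.4699 0.0469 0.106 ]] [0.49167291 0.03647736 0.106     ]
[[ 0.5352  0.0859  0.082 ]
 [ 0.538  -0.0763  0.082 ]
 [ 0.4547 -0.0761  0.082 ]]
[[0.5316 0.3635 0.056 ]
 [0.5411 0.2789 0.056 ]
 [0.4902 0.2771 0.056 ]
 [0.4834 0.3631 0.056 ]] [0.5115746  0.32065533 0.056     ]
[[0.46044008 0.14739882 0.03      ]]
wristcam in tool [ 0.0744  0.0009 -0.1842] [[-0.001, 1.0, -0.001], [0.963, 0.001, 0.27], [0.27, -0.0, -0.963]] [345.57226056   0.         276.33198788]
```

```bash
cat >> h.py <<'E'
from scipy.spatial.transform import Rotation as Ro
def goal(p,yaw_y):
    """tool-axes shift (mm) and turn to TCP p, pointing down, tool y axis at world heading yaw_y (deg)"""
    s=bot.read_state();R=np.array(s['tcp_rot']);a=np.radians(yaw_y)
    y=np.array([np.cos(a),np.sin(a),0]);z=np.array([0,0,-1.]);G=np.c_[np.cross(y,z),y,z]
    print("t",s['time_s'],"pos",np.round(s['position'],4),"J",np.round(s['joint_positions'],0),"F",np.round(s['force'],1),"op",round(s['opening'],3),
     "\nxyz",(R.T@(np.array(p)-s['position'])*1000).round(1).tolist(),"rot",Ro.from_matrix(R.T@G).as_rotvec().round(3).tolist())
E
python3 -m handwheel '[{"delta_rot":[0,0,-0.34],"xyz":[-455,-433,0],"hand":-1},{"delta_rot":[0,0,-0.34],"xyz":[-455,-433,0],"hand":-1},{"delta_rot":[0,0,-0.34],"xyz":[-455,-433,0],"hand":-1},{"delta_rot":[0,0,-0.34],"xyz":[-455,-433,0],"hand":-1},{"delta_rot":[0,0,-0.34],"xyz":[-455,-433,0],"hand":-1}]'
python3 -c "
from h import *
goal([.492,.0365,.2],91)"
```

```text
time_s: 0.72
position: [0.3452, 0.3151, 0.2001]
tcp_rot: [[-1.0, -0.017, 0.0], [-0.017, 1.0, -0.0], [-0.0, -0.0, -1.0]]
force: [1.3, 0.2, 0.0]
opening: 0.996
grasp_force: 0.0
t 0.725 pos [0.3452 0.3151 0.2001] J [ 29.  18. 104.  -0.  58. -62.] F [1.3 0.2 0. ] op 0.996 
xyz [-142.2, -281.0, 0.2] rot [-0.0, 0.0, -0.001]
```

```bash
python3 -m handwheel '[{"delta_rot":[0,0,0],"xyz":[-142,-281,0],"hand":-1},{"delta_rot":[0,0,0],"xyz":[-142,-281,0],"hand":-1},{"delta_rot":[0,0,0],"xyz":[-142,-281,0],"hand":-1},{"delta_rot":[0,0,0],"xyz":[-142,-281,0],"hand":-1},{"delta_rot":[0,0,0],"xyz":[-142,-281,0],"hand":-1}]'
python3 -m handwheel '[{"delta_rot":[0,0,0],"xyz":[-3,-8,0],"hand":-0.2},{"delta_rot":[0,0,0],"xyz":[-3,-8,0],"hand":-0.2},{"delta_rot":[0,0,0],"xyz":[-3,-8,0],"hand":-0.2},{"delta_rot":[0,0,0],"xyz":[-3,-8,0],"hand":-0.2},{"delta_rot":[0,0,0],"xyz":[-3,-8,0],"hand":-0.2}]'
python3 - <<'E'
from h import *
goal([.492,.0365,.2],91)
cm=vision.camera_model("wrist");a=vision.capture("wrist")[:,:,::-1]
np.savez("w1.npz",**{k:np.array(v) for k,v in cm.items()})
cv2.imwrite("pics/w1.png",cv2.resize(a,(800,600)))
E
```

```text
time_s: 1.35
position: [0.4906, 0.0383, 0.2001]
tcp_rot: [[-1.0, -0.016, -0.0], [-0.016, 1.0, 0.0], [0.0, 0.0, -1.0]]
force: [-0.6, 1.4, 0.6]
opening: 1.002
grasp_force: 0.0
time_s: 1.98
position: [0.4928, 0.0334, 0.2004]
tcp_rot: [[-1.0, -0.018, -0.0], [-0.018, 1.0, 0.0], [0.0, 0.0, -1.0]]
force: [0.3, 0.8, -0.6]
opening: 0.62
grasp_force: 0.0
t 1.975 pos [0.4928 0.0334 0.2004] J [  -9.   20.  101.    0.   59. -100.] F [ 0.3  0.8 -0.6] op 0.62 
xyz [0.7, 3.1, 0.4] rot [0.0, -0.0, 0.001]
```

View pics/w1.png

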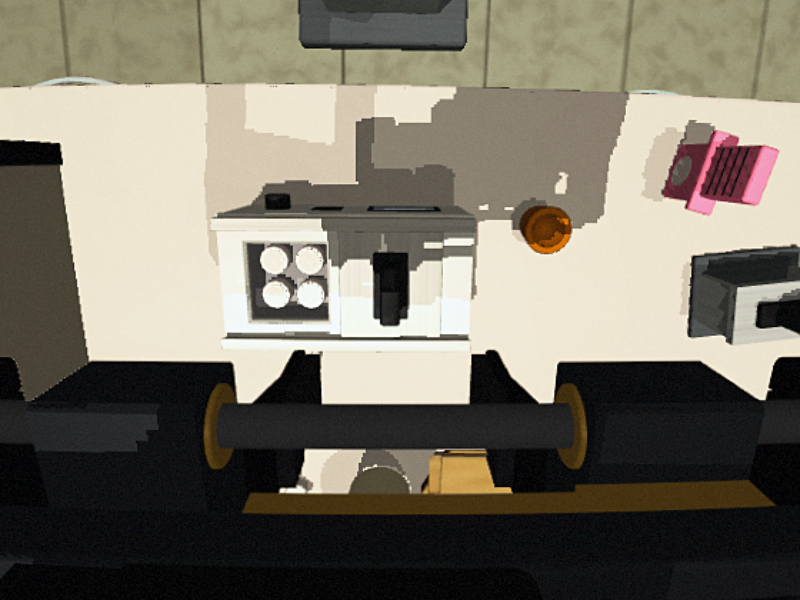

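The wrist view shows the tab at about (390,289), the well mouth at (248–330, 241–322), the dish at (546,229) and the pink look-alike at (720,172). The stand is at the right edge.

```bash
python3 - <<'E'
from h import *
cm=np.load("w1.npz")
f=lambda L:[(x*.7,y*.7) for x,y in L]
w=onz(cm,f([(247,241),(330,241),(330,322),(250,322)]),.072);print(w.round(4),w.mean(0))
print("rail outer low corners", onz(cm,f([(223,348),(471,350),(219,228),(475,228)]),.082).round(4))
for n,P in dict(tabtop=[[.492+a,.0365+b,z] for z in(.076,.106) for a in(-.018,.018) for b in(-.006,.006)]).items(): print((proj(cm,np.array(P))/.7).round(0).tolist())
print("box right edge",onz(cm,f([(470,340),(473,240)]),.072))
E
```

```text
[[ 0.4676 -0.0605  0.072 ]
 [ 0.4669 -0.0073  0.072 ]
 [ 0.5211 -0.0083  0.072 ]
 [ 0.5221 -0.0619  0.072 ]] [ 0.49444218 -0.03448927  0.072     ]
rail outer low corners [[ 0.5371 -0.0781  0.082 ]
 [ 0.5357  0.0851  0.082 ]
 [ 0.4582 -0.0745  0.082 ]
 [ 0.4559  0.083   0.082 ]]
[[389.0, 254.0], [408.0, 254.0], [388.0, 309.0], [407.0, 309.0], [389.0, 263.0], [409.0, 264.0], [388.0, 323.0], [408.0, 323.0]]
box right edge [[0.53234731 0.08574574 0.072     ]
 [0.46476579 0.08377967 0.072     ]]
```

```bash
python3 -m handwheel '[{"delta_rot":[0,0,0],"xyz":[0,3,40],"hand":-0.3},{"delta_rot":[0,0,0],"xyz":[0,3,80],"hand":-0.3},{"delta_rot":[0,0,0],"xyz":[0,3,108],"hand":-0.3},{"delta_rot":[0,0,0],"xyz":[0,3,108],"hand":-0.3},{"delta_rot":[0,0,0],"xyz":[0,3,108],"hand":-0.3}]'
python3 -m handwheel '[{"delta_rot":[0,0,0],"xyz":[0,0,0],"hand":1},{"delta_rot":[0,0,0],"xyz":[0,0,0],"hand":1},{"delta_rot":[0,0,0],"xyz":[0,0,0],"hand":1},{"delta_rot":[0,0,0],"xyz":[0,0,0],"hand":1},{"delta_rot":[0,0,0],"xyz":[0,0,0],"hand":1}]'
```

```text
time_s: 2.65
position: [0.4939, 0.0354, 0.0931]
tcp_rot: [[-1.0, -0.017, 0.001], [-0.017, 1.0, -0.0], [-0.001, -0.0, -1.0]]
force: [-0.1, -0.2, -0.7]
opening: 0.647
grasp_force: 0.0
time_s: 3.28
position: [0.4931, 0.0353, 0.0923]
tcp_rot: [[-1.0, -0.016, -0.0], [-0.016, 1.0, -0.0], [0.0, -0.0, -1.0]]
force: [-0.2, 0.1, 0.1]
opening: 0.168
grasp_force: 0.0
```

```bash
python3 -m handwheel '[{"delta_rot":[0,0,0],"xyz":[0,0,0],"hand":1},{"delta_rot":[0,0,0],"xyz":[0,0,0],"hand":1},{"delta_rot":[0,0,0],"xyz":[0,-4,0],"hand":1},{"delta_rot":[0,0,0],"xyz":[0,-12,0],"hand":1},{"delta_rot":[0,0,0],"xyz":[0,-24,0],"hand":1}]'
python3 -m handwheel '[{"delta_rot":[0,0,0],"xyz":[0,-12,0],"hand":1},{"delta_rot":[0,0,0],"xyz":[0,-24,0],"hand":1},{"delta_rot":[0,0,0],"xyz":[0,-34,0],"hand":1},{"delta_rot":[0,0,0],"xyz":[0,-40,0],"hand":1},{"delta_rot":[0,0,0],"xyz":[0,-42,0],"hand":1}]'
python3 -c "
from h import *
goal([.4943,-.0347,.092],91)"
```

```text
time_s: 3.9
position: [0.4935, 0.0107, 0.0922]
tcp_rot: [[-1.0, -0.017, -0.0], [-0.017, 1.0, -0.0], [0.0, -0.0, -1.0]]
force: [0.6, -0.2, 0.2]
opening: 0.006
grasp_force: 0.0
time_s: 4.53
position: [0.4942, -0.0311, 0.0923]
tcp_rot: [[-1.0, -0.016, -0.0], [-0.016, 1.0, 0.0], [0.0, 0.0, -1.0]]
force: [0.0, 0.1, -0.7]
opening: 0.006
grasp_force: 0.0
t 4.525 pos [ 0.4942 -0.0311  0.0923] J [ -17.   30.  106.    0.   44. -107.] F [ 0.   0.1 -0.7] op 0.006 
xyz [-0.1, -3.6, 0.3] rot [0.0, -0.0, -0.002]
```

The fingers closed on nothing, so I'm taking a look.

```bash
python3 - <<'E'
from h import *
a=vision.capture("scene")[200:340,250:420,::-1];w=vision.capture("wrist")[:,:,::-1]
cv2.imwrite("pics/m2.png",np.hstack([cv2.resize(a,(400,330)),cv2.resize(w,(400,330))]))
E
```

```text
(no output)
```

View pics/m2.png

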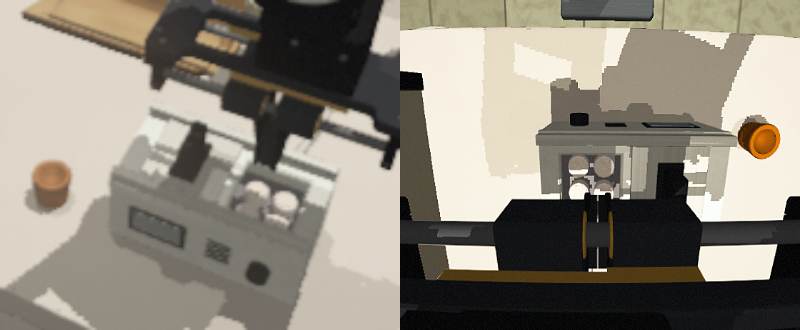

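```bash
python3 - <<'E'
from h import *
s=bot.read_state();p=np.array(s['position']);R=np.array(s['tcp_rot']);tip=p+R[:,2]*.008
for n in("scene","wrist","top"):
    cm=vision.camera_model(n);q=proj(cm,np.array([p,tip,[.494,-.035,.072],[.493,.041,.072],[.4925,.0365,.091]]))
    if n=="scene":q=(q-[250,200])*[400/170,330/140]
    if n=="wrist":q=q*[400/560,330/420]+[400,0]
    print(n,q.round(0).tolist())
E
```

```text
scene [[264.0, 175.0], [262.0, 181.0], [266.0, 193.0], [177.0, 160.0], [183.0, 147.0]]
wrist [[596.0, 196.0], [596.0, 192.0], [591.0, 186.0], [677.0, 186.0], [679.0, 194.0]]
top [[396.0, 235.0], [395.0, 235.0], [396.0, 236.0], [360.0, 235.0], [363.0, 235.0]]
```

```bash
python3 - <<'E'
from h import *
s=bot.read_state();p=np.array(s['position']);R=np.array(s['tcp_rot']);tip=p+R[:,2]*.008
def B(L):
    c,k=np.cos(.018),np.sin(.018);return np.array([[.4937+c*x-k*y,.0033+k*x+c*y,z] for x,y,z in L])
print(s['position'])
sets=[(B([(-.026,-.064,.072),(.026,-.064,.072),(.026,-.012,.072),(-.026,-.012,.072)]),(0,0,255)),
(B([(-.045,-.082,.072),(-.045,.082,.072),(.045,.082,.072),(.045,-.082,.072)]),(0,255,0)),
(B([(-.018,.027,.106),(.018,.027,.106),(.018,.039,.106),(-.018,.039,.106)]),(255,0,255)),
(np.array([tip+R[:,0]*.0095,tip-R[:,0]*.0095]),(255,255,0))]
out=[]
for n,(x0,y0,w,h) in dict(scene=(280,200,130,140),wrist=(160,130,300,200)).items():
    cm=vision.camera_model(n);a=vision.capture(n)[:,:,::-1]
    f=400/w;b=cv2.resize(np.ascontiguousarray(a[y0:y0+h,x0:x0+w]),(400,int(h*f)),interpolation=cv2.INTER_CUBIC)
    b=np.clip(b*1.3,0,255).astype('uint8')
    for P,c in sets: cv2.polylines(b,[((proj(cm,P)-[x0,y0]+.5)*f).round().astype(int).reshape(-1,1,2)],True,c,1)
    out.append(cv2.copyMakeBorder(b,0,600-len(b),0,0,cv2.BORDER_CONSTANT) )
cv2.imwrite("pics/m3.png",np.hstack(out))
E
```

```text
[ 0.49415912 -0.03073463  0.092257  ]
```

View pics/m3.png

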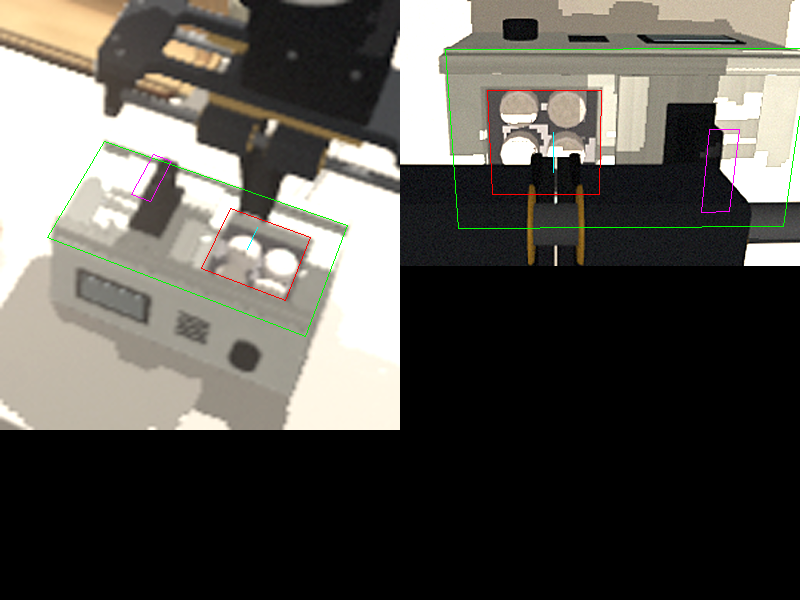

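The box overlay fits, but the visible fingertips sit higher or further in +x than the modelled tip. I'll triangulate the tip and the tab.

```bash
python3 - <<'E'
from h import *
def tri(A):
    M=np.zeros((3,3));b=np.zeros(3)
    for n,px in A:
        c,d=ray(vision.camera_model(n),[px]);d=d[0]/np.linalg.norm(d[0]);Q=np.eye(3)-np.outer(d,d);M+=Q;b+=Q@c
    return np.linalg.solve(M,b)
s=lambda x,y:(280+x/3.077,200+y/3.077); w=lambda x,y:(160+(x-400)/1.3333,130+y/1.3333)
print("tip",tri([("scene",s(260,218)),("wrist",w(554,154))]))
for z in(.08,.09,.1,.11,.12): print(z,onz(vision.camera_model("scene"),[s(260,218)],z).round(4),onz(vision.camera_model("wrist"),[w(554,154)],z).round(4))
print("tab top scene",onz(vision.camera_model("scene"),[s(178,163),s(160,155)],.106).round(4),"tab bottom -x",onz(vision.camera_model("scene"),[s(133,228),s(158,238)],.076).round(4))
print("wrist tab bottom -x",onz(vision.camera_model("wrist"),[w(665,103),w(717,103)],.076).round(4),onz(vision.camera_model("wrist"),[w(665,103),w(717,103)],.106).round(4))
E
```

```text
tip [ 0.48498103 -0.03272675  0.11287798]
0.08 [[ 0.5137 -0.0304  0.08  ]] [[ 0.4968 -0.0299  0.08  ]]
0.09 [[ 0.5053 -0.0319  0.09  ]] [[ 0.4929 -0.03    0.09  ]]
0.1 [[ 0.4969 -0.0334  0.1   ]] [[ 0.489 -0.03   0.1  ]]
0.11 [[ 0.4886 -0.0349  0.11  ]] [[ 0.4851 -0.03    0.11  ]]
0.12 [[ 0.4802 -0.0364  0.12  ]] [[ 0.4812 -0.0301  0.12  ]]
tab top scene [[0.5104 0.0249 0.106 ]
 [0.5115 0.0373 0.106 ]] tab bottom -x [[0.474  0.0374 0.076 ]
 [0.4738 0.0207 0.076 ]]
wrist tab bottom -x [[0.4731 0.0199 0.076 ]
 [0.4727 0.0437 0.076 ]] [[0.4651 0.0123 0.106 ]
 [0.4648 0.0326 0.106 ]]
```

```bash
python3 -c "
from h import *
print(bot.tip_extent,[a for a in dir(bot) if a[0]!='_'],[a for a in dir(vision) if a[0]!='_'])
s=bot.read_state();print({k:np.round(v,3).tolist() for k,v in s.items()})
for n in ('wrist','scene'):cv2.imwrite('pics/'+n+'4.png',vision.capture(n)[:,:,::-1])
a=cv2.imread('pics/wrist4.png')[225:330,200:350];cv2.imwrite('pics/w4c.png',np.clip(cv2.resize(a,None,fx=5,fy=5)*2.0,0,255).astype('uint8'))
"
```

```text
0.008 ['PlanningError', 'read_state', 'tip_extent'] ['camera_model', 'capture']
{'time_s': 4.725, 'joint_positions': [-16.483, 30.164, 106.311, 0.007, 43.538, -107.432], 'qvel': [0.187, 0.063, 0.113, 0.037, -0.063, 0.046], 'tau': [-0.15, -36.573, -10.379, -0.046, 0.058, -0.001], 'position': [0.494, -0.03, 0.092], 'tcp_rot': [[-1.0, -0.016, -0.0], [-0.016, 1.0, 0.0], [0.0, 0.0, -1.0]], 'force': [-0.514, -0.492, 0.089], 'moment': [0.007, 0.02, -0.031], 'grasp_force': 0.0, 'opening': 0.007}
```

View pics/w4c.png

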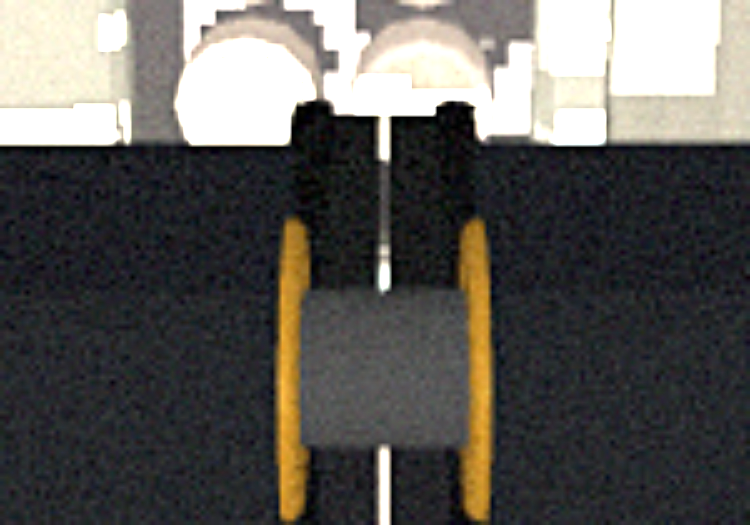

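The crop shows the fingertips ending at pixel row ≈247. That puts them at z≈0.111, about 19 mm behind the reported TCP, so they passed over the tab, only grazing it. I'll go back and grip about 20 mm lower, watching the force.

```bash
python3 -m handwheel '[{"delta_rot":[0,0,0],"xyz":[0,0,-35],"hand":1},{"delta_rot":[0,0,0],"xyz":[0,30,-35],"hand":-0.3},{"delta_rot":[0,0,0],"xyz":[0,61,-35],"hand":-0.3},{"delta_rot":[0,0,0],"xyz":[0,61,-35],"hand":-0.3},{"delta_rot":[0,0,0],"xyz":[0,61,-35],"hand":-0.3}]'
python3 -m handwheel '[{"delta_rot":[0,0,0],"xyz":[0,0,0],"hand":-0.3},{"delta_rot":[0,0,0],"xyz":[0,0,20],"hand":-0.3},{"delta_rot":[0,0,0],"xyz":[0,0,35],"hand":-0.3},{"delta_rot":[0,0,0],"xyz":[0,0,40],"hand":-0.3},{"delta_rot":[0,0,0],"xyz":[0,0,42],"hand":-0.3}]'
python3 -m handwheel '[{"delta_rot":[0,0,0],"xyz":[0,0,2],"hand":-0.3},{"delta_rot":[0,0,0],"xyz":[0,0,4],"hand":-0.3},{"delta_rot":[0,0,0],"xyz":[0,0,6],"hand":-0.3},{"delta_rot":[0,0,0],"xyz":[0,0,8],"hand":-0.3},{"delta_rot":[0,0,0],"xyz":[0,0,8],"hand":-0.3}]'
```

```text
time_s: 5.45
position: [0.4933, 0.0301, 0.1273]
tcp_rot: [[-1.0, -0.017, 0.0], [-0.017, 1.0, -0.0], [-0.0, -0.0, -1.0]]
force: [0.1, -1.1, -0.0]
opening: 0.376
grasp_force: 0.0
time_s: 6.08
position: [0.4934, 0.0298, 0.0851]
tcp_rot: [[-1.0, -0.015, -0.0], [-0.015, 1.0, -0.0], [0.0, -0.0, -1.0]]
force: [1.0, -0.8, -0.3]
opening: 0.646
grasp_force: 0.0
time_s: 6.7
position: [0.4931, 0.0304, 0.0771]
tcp_rot: [[-1.0, -0.016, -0.0], [-0.016, 1.0, 0.0], [0.0, 0.0, -1.0]]
force: [-0.7, 0.2, 0.6]
opening: 0.649
grasp_force: 0.0
```

```bash
python3 -m handwheel '[{"delta_rot":[0,0,0],"xyz":[0,0,3],"hand":-0.3},{"delta_rot":[0,0,0],"xyz":[0,0,5],"hand":-0.3},{"delta_rot":[0,0,0],"xyz":[0,0,5],"hand":1},{"delta_rot":[0,0,0],"xyz":[0,0,5],"hand":1},{"delta_rot":[0,0,0],"xyz":[0,0,5],"hand":1}]'
python3 -m handwheel '[{"delta_rot":[0,0,0],"xyz":[0,0,0],"hand":1},{"delta_rot":[0,0,0],"xyz":[0,0,0],"hand":1},{"delta_rot":[0,0,0],"xyz":[0,0,0],"hand":1},{"delta_rot":[0,0,0],"xyz":[0,0,0],"hand":1},{"delta_rot":[0,0,0],"xyz":[0,0,0],"hand":1}]'
python3 - <<'E'
from h import *
a=vision.capture("scene")[150:290,250:420,::-1];w=vision.capture("wrist")[:,:,::-1]
cv2.imwrite("pics/m5.png",np.hstack([cv2.resize(a,(400,330)),cv2.resize(w,(400,330))]))
E
```

```text
time_s: 7.32
position: [0.4933, 0.0303, 0.0723]
tcp_rot: [[-1.0, -0.016, 0.0], [-0.016, 1.0, -0.0], [-0.0, -0.0, -1.0]]
force: [-0.6, -0.2, -0.9]
opening: 0.398
grasp_force: 0.0
time_s: 7.95
position: [0.4932, 0.0303, 0.0723]
tcp_rot: [[-1.0, -0.016, 0.0], [-0.016, 1.0, 0.0], [-0.0, 0.0, -1.0]]
force: [0.9, -0.8, 0.6]
opening: 0.133
grasp_force: 30.0
```

Now it is gripped (30 N, 11.6 mm opening), so I'll slide it.

```bash
python3 -m handwheel '[{"delta_rot":[0,0,0],"xyz":[0,-5,0],"hand":1},{"delta_rot":[0,0,0],"xyz":[0,-15,0],"hand":1},{"delta_rot":[0,0,0],"xyz":[0,-25,0],"hand":1},{"delta_rot":[0,0,0],"xyz":[0,-35,0],"hand":1},{"delta_rot":[0,0,0],"xyz":[0,-42,0],"hand":1}]'
python3 -m handwheel '[{"delta_rot":[0,0,0],"xyz":[0,-8,0],"hand":1},{"delta_rot":[0,0,0],"xyz":[0,-14,0],"hand":1},{"delta_rot":[0,0,0],"xyz":[0,-18,0],"hand":1},{"delta_rot":[0,0,0],"xyz":[0,-21,0],"hand":1},{"delta_rot":[0,0,0],"xyz":[0,-23,0],"hand":1}]'
```

```text
time_s: 8.68
position: [0.4937, -0.0126, 0.0723]
tcp_rot: [[-1.0, -0.015, -0.0], [-0.015, 1.0, 0.0], [0.0, 0.0, -1.0]]
force: [-0.5, 1.6, 1.9]
opening: 0.136
grasp_force: 30.0
time_s: 9.3
position: [0.494, -0.0347, 0.0723]
tcp_rot: [[-1.0, -0.016, -0.001], [-0.016, 1.0, 0.0], [0.001, 0.0, -1.0]]
force: [-0.9, 0.3, 4.5]
opening: 0.132
grasp_force: 30.0
```

```bash
python3 -m handwheel '[{"delta_rot":[0,0,0],"xyz":[0,-1,0],"hand":1},{"delta_rot":[0,0,0],"xyz":[0,-2,0],"hand":1},{"delta_rot":[0,0,0],"xyz":[0,-3,0],"hand":1},{"delta_rot":[0,0,0],"xyz":[0,-3,0],"hand":1},{"delta_rot":[0,0,0],"xyz":[0,-3,0],"hand":1}]'
```

```text
time_s: 9.93
position: [0.494, -0.0372, 0.0722]
tcp_rot: [[-1.0, -0.016, -0.001], [-0.016, 1.0, 0.001], [0.001, 0.001, -1.0]]
force: [-1.4, 5.3, 4.2]
opening: 0.132
grasp_force: 30.0
```

```bash
python3 -m handwheel '[{"delta_rot":[0,0,0],"xyz":[0,-1,0],"hand":1},{"delta_rot":[0,0,0],"xyz":[0,-2,0],"hand":1},{"delta_rot":[0,0,0],"xyz":[0,-2,0],"hand":1},{"delta_rot":[0,0,0],"xyz":[0,-2,0],"hand":1},{"delta_rot":[0,0,0],"xyz":[0,-2,0],"hand":1}]'
```

```text
time_s: 10.55
position: [0.494, -0.0372, 0.0723]
tcp_rot: [[-1.0, -0.015, -0.0], [-0.015, 1.0, 0.004], [0.0, 0.004, -1.0]]
force: [-0.4, 11.5, 6.1]
opening: 0.132
grasp_force: 30.0
```

The cover is at its end stop. Releasing, then on to the stand.

```bash
python3 -m handwheel '[{"delta_rot":[0,0,0],"xyz":[0,2,0],"hand":-0.3},{"delta_rot":[0,0,0],"xyz":[0,2,0],"hand":-0.3},{"delta_rot":[0,0,0],"xyz":[0,2,0],"hand":-0.3},{"delta_rot":[0,0,0],"xyz":[0,2,-40],"hand":-0.3},{"delta_rot":[0,0,0],"xyz":[0,2,-100],"hand":-0.3}]'
python3 -c "
from h import *
goal([.512,.32,.19],5.7)"
```

```text
time_s: 11.18
position: [0.4932, -0.038, 0.1717]
tcp_rot: [[-1.0, -0.016, -0.004], [-0.016, 1.0, 0.001], [0.004, 0.001, -1.0]]
force: [0.8, -1.6, 0.3]
opening: 0.602
grasp_force: 0.0
t 11.175 pos [ 0.4932 -0.038   0.1717] J [ -17.   23.  102.   -0.   55. -108.] F [ 0.8 -1.6  0.3] op 0.602 
xyz [-24.3, 357.6, -18.0] rot [-0.002, -0.004, 1.487]
```

```bash
python3 -m handwheel '[{"delta_rot":[0,0,1.487],"xyz":[-24,357,-18],"hand":-0.3},{"delta_rot":[0,0,1.487],"xyz":[-24,357,-18],"hand":-0.3},{"delta_rot":[0,0,1.487],"xyz":[-24,357,-18],"hand":-0.3},{"delta_rot":[0,0,1.487],"xyz":[-24,357,-18],"hand":-0.3},{"delta_rot":[0,0,1.487],"xyz":[-24,357,-18],"hand":-0.3}]'
python3 -c "
from h import *
goal([.512,.32,.19],5.7)"
```

```text
time_s: 11.8
position: [0.5099, 0.2401, 0.1863]
tcp_rot: [[-0.68, 0.733, 0.001], [0.733, 0.68, -0.001], [-0.001, 0.0, -1.0]]
force: [0.8, -0.0, 0.2]
opening: 0.647
grasp_force: 0.0
t 11.8 pos [0.5099 0.2401 0.1863] J [ 14.  26.  92.  -0.  62. -29.] F [ 0.8 -0.   0.2] op 0.647 
xyz [57.2, 55.9, -3.8] rot [0.001, 0.001, 0.649]
```

```bash
python3 -m handwheel '[{"delta_rot":[0,0,0.649],"xyz":[57,56,-4],"hand":-0.3},{"delta_rot":[0,0,0.649],"xyz":[57,56,-4],"hand":-0.3},{"delta_rot":[0,0,0.649],"xyz":[57,56,-4],"hand":-0.3},{"delta_rot":[0,0,0.649],"xyz":[57,56,-4],"hand":-0.3},{"delta_rot":[0,0,0.649],"xyz":[57,56,-4],"hand":-0.3}]'
python3 - <<'E'
from h import *
goal([.512,.32,.19],5.7)
cm=vision.camera_model("wrist");a=vision.capture("wrist")[:,:,::-1];t=vision.capture("top")[205:265,330:430,::-1]
np.savez("w2.npz",**{k:np.array(v) for k,v in cm.items()});cv2.imwrite("pics/w2raw.png",a)
b=cv2.resize(a[:300],None,fx=1.4,fy=1.4,interpolation=cv2.INTER_CUBIC);t=cv2.resize(t,(266,160));c=np.zeros((600,800,3),np.uint8);c[:420,:784]=b;c[425:585,:266]=t
cv2.imwrite("pics/w2.png",c)
E
```

```text
time_s: 12.42
position: [0.5114, 0.3184, 0.1899]
tcp_rot: [[-0.106, 0.994, 0.0], [0.994, 0.106, -0.0], [-0.0, 0.0, -1.0]]
force: [-0.1, -0.3, 0.1]
opening: 0.648
grasp_force: 0.0
t 12.425 pos [0.5114 0.3184 0.1899] J [21. 29. 86. -0. 65. 15.] F [-0.1 -0.3  0.1] op 0.648 
xyz [1.5, 0.8, -0.1] rot [0.0, 0.0, 0.007]
```

View pics/w2.png

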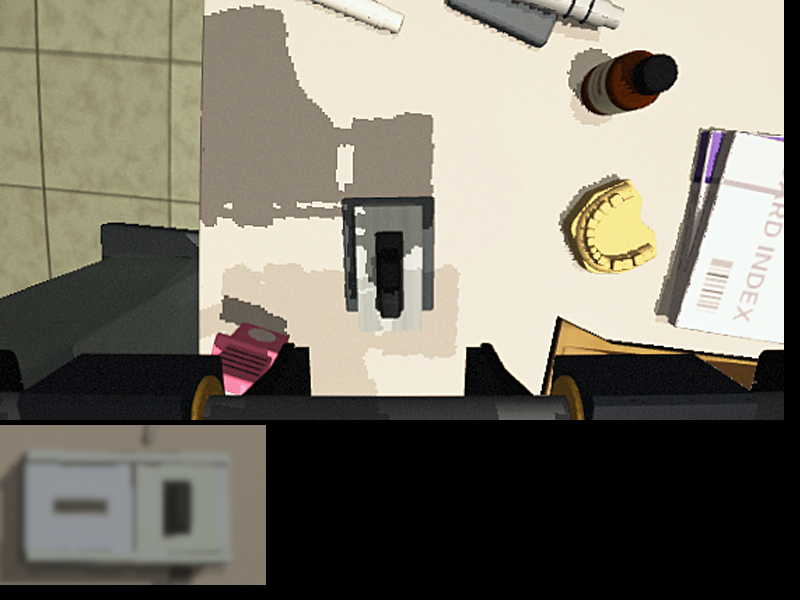

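The cover lies over the well and the slot is open (top view about (360,235)). The wrist view shows the black grip at (389, 232–318), vertical in the picture, so the tool is aligned with it. The pink look-alike at (250,355) lies well off to the side.

```bash
python3 - <<'E'
from h import *
cm=np.load("w2.npz");s=bot.read_state();R=np.array(s['tcp_rot'])
f=lambda x,y:(x/1.4,y/1.4)
for nm,px,z in [("grip -y end",f(389.5,318),.108),("left",f(377,300),.108),("right",f(402.5,300),.108),("collar+y/top",f(389,232),.085),("plate BL",f(357,330),.056),("plate BR",f(422,330),.056)]:
    P=onz(cm,[px],z)[0];print(nm,P.round(4),"tool mm",(R.T@(P-s['position'])*1000).round(1))
c,d=np.array([.5116,.3207]),0
for c in ([.5116,.3207],[.512,.318],[.511,.316]):
  a=.1;Q=[[c[0]+np.cos(a)*x-np.sin(a)*y,c[1]+np.sin(a)*x+np.cos(a)*y,z] for x,y,z in [(-.006,-.017,.108),(.006,-.017,.108),(-.006,.017,.108),(.006,.017,.108),(-.022,-.043,.056),(.022,-.043,.056),(.022,.043,.056),(-.022,.043,.056)]]
  print(c,(proj(cm,np.array(Q))*1.4).round(0).tolist())
t=vision.camera_model("top");print("slot top cam",onz(t,[(330+79.5*100/266,205+(506-425)*.375)],.072))
E
```

```text
grip -y end [0.5142 0.3056 0.108 ] tool mm [-13.    1.4  82. ]
left [0.5059 0.3156 0.108 ] tool mm [-2.1 -5.7 82. ]
right [0.5205 0.3171 0.108 ] tool mm [-2.1  8.9 82. ]
collar+y/top [0.5091 0.3519 0.085 ] tool mm [ 33.6   1.2 105. ]
plate BL [0.4947 0.2773 0.056 ] tool mm [-39. -21. 134.]
plate BR [0.5398 0.2821 0.056 ] tool mm [-39.   24.3 134.1]
[0.5116, 0.3207] [[377.0, 321.0], [398.0, 321.0], [377.0, 263.0], [399.0, 263.0], [356.0, 332.0], [419.0, 332.0], [422.0, 208.0], [354.0, 208.0]]
[0.512, 0.318] [[377.0, 325.0], [398.0, 325.0], [377.0, 268.0], [399.0, 268.0], [356.0, 336.0], [419.0, 336.0], [422.0, 212.0], [354.0, 212.0]]
[0.511, 0.316] [[375.0, 328.0], [396.0, 328.0], [375.0, 271.0], [397.0, 271.0], [354.0, 338.0], [417.0, 339.0], [420.0, 215.0], [353.0, 215.0]]
slot top cam [[0.49291134 0.04106803 0.072     ]]
```

```bash
python3 -m handwheel '[{"delta_rot":[0,0,0],"xyz":[2,1.5,40],"hand":-0.3},{"delta_rot":[0,0,0],"xyz":[2,1.5,80],"hand":-0.3},{"delta_rot":[0,0,0],"xyz":[2,1.5,110],"hand":-0.3},{"delta_rot":[0,0,0],"xyz":[2,1.5,125],"hand":-0.3},{"delta_rot":[0,0,0],"xyz":[2,1.5,132],"hand":-0.3}]'
python3 -m handwheel '[{"delta_rot":[0,0,0],"xyz":[0,0,3],"hand":-0.3},{"delta_rot":[0,0,0],"xyz":[0,0,6],"hand":-0.3},{"delta_rot":[0,0,0],"xyz":[0,0,7],"hand":-0.3},{"delta_rot":[0,0,0],"xyz":[0,0,7],"hand":1},{"delta_rot":[0,0,0],"xyz":[0,0,7],"hand":1}]'
python3 -m handwheel '[{"delta_rot":[0,0,0],"xyz":[0,0,0],"hand":1},{"delta_rot":[0,0,0],"xyz":[0,0,0],"hand":1},{"delta_rot":[0,0,0],"xyz":[0,0,0],"hand":1},{"delta_rot":[0,0,0],"xyz":[0,0,0],"hand":1},{"delta_rot":[0,0,0],"xyz":[0,0,0],"hand":1}]'
```

```text
time_s: 13.15
position: [0.5126, 0.3207, 0.0577]
tcp_rot: [[-0.105, 0.994, -0.0], [0.994, 0.105, -0.0], [-0.0, -0.0, -1.0]]
force: [0.2, 0.0, -0.4]
opening: 0.65
grasp_force: 0.0
time_s: 13.78
position: [0.5126, 0.3209, 0.0515]
tcp_rot: [[-0.105, 0.994, 0.001], [0.994, 0.105, 0.0], [0.0, 0.001, -1.0]]
force: [0.2, 0.7, 0.3]
opening: 0.507
grasp_force: 0.0
time_s: 14.4
position: [0.5125, 0.3209, 0.0512]
tcp_rot: [[-0.105, 0.994, 0.0], [0.994, 0.105, -0.0], [-0.0, 0.0, -1.0]]
force: [0.1, -1.0, 0.2]
opening: 0.137
grasp_force: 30.0
```

```bash
python3 -m handwheel '[{"delta_rot":[0,0,0],"xyz":[0,0,-5],"hand":1},{"delta_rot":[0,0,0],"xyz":[0,0,-25],"hand":1},{"delta_rot":[0,0,0],"xyz":[0,0,-60],"hand":1},{"delta_rot":[0,0,0],"xyz":[0,0,-95],"hand":1},{"delta_rot":[0,0,0],"xyz":[0,0,-115],"hand":1}]'
python3 -c "
from h import *
goal([.493,.039,.166],1)"
```

```text
time_s: 15.02
position: [0.5132, 0.3212, 0.1685]
tcp_rot: [[-0.105, 0.994, 0.003], [0.994, 0.105, 0.001], [0.001, 0.003, -1.0]]
force: [0.9, 0.1, -0.8]
opening: 0.133
grasp_force: 30.0
t 15.025 pos [0.5132 0.3212 0.1685] J [21. 31. 87.  0. 62. 15.] F [ 0.9  0.1 -0.8] op 0.133 
xyz [-278.5, -49.7, 2.2] rot [0.003, -0.001, 0.088]
```

```bash
python3 -m handwheel '[{"delta_rot":[0,0,0.02],"xyz":[-20,-4,0],"hand":1},{"delta_rot":[0,0,0.04],"xyz":[-60,-11,0],"hand":1},{"delta_rot":[0,0,0.06],"xyz":[-105,-19,0],"hand":1},{"delta_rot":[0,0,0.088],"xyz":[-150,-27,0],"hand":1},{"delta_rot":[0,0,0.088],"xyz":[-195,-35,0],"hand":1}]'
python3 -c "
from h import *
goal([.493,.039,.166],1)"
```

```text
time_s: 15.65
position: [0.4962, 0.1207, 0.1649]
tcp_rot: [[-0.016, 1.0, -0.003], [1.0, 0.016, -0.001], [-0.001, -0.003, -1.0]]
force: [0.3, 0.4, -0.3]
opening: 0.134
grasp_force: 30.0
t 15.65 pos [0.4962 0.1207 0.1649] J [  1.  24. 100.  -0.  55.   0.] F [ 0.3  0.4 -0.3] op 0.134 
xyz [-81.6, -4.5, -1.0] rot [-0.003, 0.001, -0.001]
```

```bash
python3 -m handwheel '[{"delta_rot":[0,0,0],"xyz":[-30,-2,-1],"hand":1},{"delta_rot":[0,0,0],"xyz":[-60,-4,-1],"hand":1},{"delta_rot":[0,0,0],"xyz":[-75,-5,-1],"hand":1},{"delta_rot":[0,0,0],"xyz":[-81,-5,-1],"hand":1},{"delta_rot":[0,0,0],"xyz":[-81,-5,-1],"hand":1}]'
python3 - <<'E'
from h import *
goal([.493,.039,.166],1)
out=[]
s=bot.read_state()
cm=vision.camera_model("wrist");a=vision.capture("wrist")[:,:,::-1]
np.savez("w3.npz",**{k:np.array(v) for k,v in cm.items()});cv2.imwrite("pics/w3raw.png",a)
b=vision.capture("scene")[:,:,::-1];cv2.imwrite("pics/s3raw.png",b)
f=lambda a,x,y,w,h,W:np.clip(cv2.resize(a[y:y+h,x:x+w],(W,int(h*W/w)),interpolation=cv2.INTER_CUBIC)*1.3,0,255).astype('uint8')
A=f(a,140,110,280,190,440);B=f(b,270,180,130,140,360);print(A.shape,B.shape)
c=np.zeros((400,800,3),np.uint8);c[:A.shape[0],:440]=A;c[:B.shape[0],440:]=B;cv2.imwrite("pics/m6.png",c)
E
```

```text
time_s: 16.27
position: [0.4943, 0.0423, 0.1669]
tcp_rot: [[-0.017, 1.0, -0.001], [1.0, 0.017, 0.0], [0.0, -0.001, -1.0]]
force: [0.4, -0.7, -0.8]
opening: 0.132
grasp_force: 30.0
t 16.275 pos [0.4943 0.0423 0.1669] J [ -8.  23. 102.   0.  55.  -9.] F [ 0.4 -0.7 -0.8] op 0.132 
xyz [-3.2, -1.3, 0.9] rot [-0.001, -0.0, -0.001]
(298, 440, 3) (387, 360, 3)
```

View pics/m6.png

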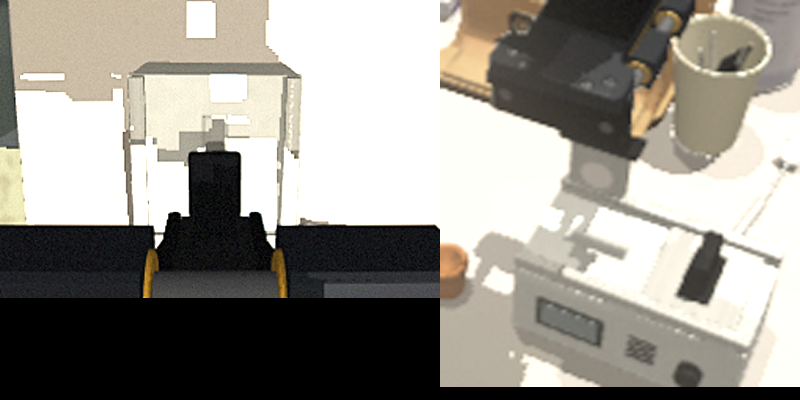

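Wrist view: the carrier is at crop column 215, between the box edges at 129 and 300, so it is centred in x. The scene view shows the blade with its white disc hanging above the slot and the tab over the well. My last picture is a zoom with the predicted outlines, for checking y and x.

```bash
python3 - <<'E'
from h import *
s=bot.read_state();p=s['position'];print(p)
a=.0165
def fr(c,L): return np.array([[c[0]+np.cos(a)*x-np.sin(a)*y,c[1]+np.sin(a)*x+np.cos(a)*y,z] for x,y,z in L])
zt=.126;c=[p[0],p[1]]
car=fr(c,[(sx*.004,sy*.02,z) for z in(zt+.004,zt+.046) for sx in(-1,1) for sy in(-1,1)])
col=fr(c,[(sx*.009,sy*.027,zt+.046) for sx in(-1,1) for sy in(-1,1)])
sl=fr([.493,.0411],[(sx*.005,sy*.021,.072) for sx in(-1,1) for sy in(-1,1)])
box=fr([.4936,.0031],[(-.045,.082,.072),(.045,.082,.072),(-.0365,.082,.082),(.0365,.082,.082),(-.0435,.082,.082),(.0435,.082,.082),(-.0365,.04,.082),(.0365,.04,.082)])
out=[]
for f,n,x0,y0,w,h,sc in(("w3raw","wrist",214,150,130,135,3),("s3raw","scene",300,215,80,80,5)):
    im=cv2.imread(f"pics/{f}.png");cm=vision.camera_model(n)
    b=cv2.resize(im[y0:y0+h,x0:x0+w],None,fx=sc,fy=sc,interpolation=cv2.INTER_CUBIC);b=np.clip(b*1.1,0,255).astype('uint8')
    for P,k in((car,(0,0,255)),(col,(255,0,0)),(sl,(0,200,0)),(box,(255,0,255))):
        for q in (proj(cm,P)-[x0,y0]+.5)*sc: cv2.circle(b,tuple(q.round().astype(int).tolist()),2,k,-1)
    print(n,"car",((proj(cm,car)-[x0,y0]+.5)*sc).round(0).astype(int).tolist(),"sl",((proj(cm,sl)-[x0,y0]+.5)*sc).round(0).astype(int).tolist())
    if n=="wrist": print("box proj",proj(cm,box).round(1).tolist(),proj(cm,car).round(1).tolist(),proj(cm,col).round(1).tolist())
    out.append(cv2.copyMakeBorder(b,0,410-len(b),0,0,cv2.BORDER_CONSTANT))
cv2.imwrite("pics/m7.png",np.hstack(out))
g=cv2.cvtColor(cv2.imread("pics/w3raw.png"),6)
for r in(165,200,212,230):
    d=np.diff(g[r-1:r+2].mean(0));print(r,[(i,int(d[i])) for i in range(200,350) if abs(d[i])>22])
E
```

```text
[0.49436298 0.0428662  0.16706987]
wrist car [[172, 323], [171, 154], [207, 323], [208, 154], [168, 410], [167, 210], [210, 410], [211, 210]] sl [[167, 251], [166, 106], [202, 251], [202, 106]]
box proj [[219.0, 156.8], [330.7, 156.8], [227.9, 158.3], [321.7, 158.3], [218.9, 158.3], [330.7, 158.3], [229.8, 210.3], [319.9, 210.3]] [[270.8, 257.1], [270.5, 200.9], [282.4, 257.1], [282.7, 200.9], [269.6, 286.0], [269.2, 219.6], [283.5, 286.1], [284.0, 219.6]] [[261.1, 296.9], [259.9, 207.1], [292.1, 296.9], [293.4, 207.1]]
scene car [[183, 186], [81, 151], [190, 172], [90, 137], [192, 106], [87, 71], [200, 92], [96, 57]] sl [[175, 295], [74, 257], [184, 276], [84, 240]]
165 [(220, -42), (221, 48), (230, -60), (231, 96), (272, 27), (273, 45), (296, -83), (319, -61), (322, 60), (324, 23), (331, 48), (332, 49)]
200 [(217, -155), (221, 31), (222, -43), (231, 23), (232, 137), (236, -149), (239, 64), (253, -65), (281, 22), (282, 95), (284, 41), (315, -83), (316, -39), (320, 35), (330, 66)]
212 [(218, -156), (222, 51), (223, 94), (232, -54), (233, 75), (239, -118), (258, -39), (259, -89), (292, 127), (293, 128), (315, -118), (319, 35), (320, 109), (326, -24), (329, -23), (330, 30)]
230 [(219, -154), (223, 112), (224, 25), (232, -59), (233, 75), (259, -238), (292, 144), (293, 104), (315, -77), (317, -80), (318, 56), (319, 101), (328, -58), (329, 44)]
```

View pics/m7.png

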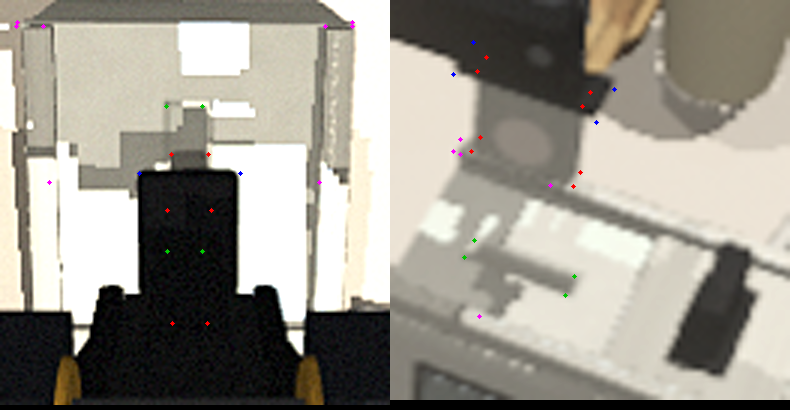

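The overlay matches: blade, collar and slot are within about 1 mm of the prediction, and the slot's +y end is at crop row ≈102. I'll correct by about −1 mm along y and −0.7 mm along x, then descend in stages with an eye on the force.

```bash
python3 -m handwheel '[{"delta_rot":[0,0,0],"xyz":[-1,-0.7,10],"hand":1},{"delta_rot":[0,0,0],"xyz":[-1,-0.7,25],"hand":1},{"delta_rot":[0,0,0],"xyz":[-1,-0.7,38],"hand":1},{"delta_rot":[0,0,0],"xyz":[-1,-0.7,45],"hand":1},{"delta_rot":[0,0,0],"xyz":[-1,-0.7,45],"hand":1}]'
python3 -m handwheel '[{"delta_rot":[0,0,0],"xyz":[0,0,3],"hand":1},{"delta_rot":[0,0,0],"xyz":[0,0,6],"hand":1},{"delta_rot":[0,0,0],"xyz":[0,0,9],"hand":1},{"delta_rot":[0,0,0],"xyz":[0,0,11],"hand":1},{"delta_rot":[0,0,0],"xyz":[0,0,12],"hand":1}]'
```

```text
time_s: 17.0
position: [0.4934, 0.0413, 0.1215]
tcp_rot: [[-0.017, 1.0, -0.001], [1.0, 0.017, 0.0], [0.0, -0.001, -1.0]]
force: [-0.8, -0.1, 0.0]
opening: 0.136
grasp_force: 30.0
time_s: 17.62
position: [0.4938, 0.0411, 0.1101]
tcp_rot: [[-0.017, 1.0, -0.0], [1.0, 0.017, 0.0], [0.0, -0.0, -1.0]]
force: [0.3, 0.9, -1.6]
opening: 0.136
grasp_force: 30.0
```

```bash
python3 -m handwheel '[{"delta_rot":[0,0,0],"xyz":[0,0,1],"hand":1},{"delta_rot":[0,0,0],"xyz":[0,0,2],"hand":1},{"delta_rot":[0,0,0],"xyz":[0,0,3],"hand":1},{"delta_rot":[0,0,0],"xyz":[0,0,4],"hand":1},{"delta_rot":[0,0,0],"xyz":[0,0,5],"hand":1}]'
python3 -m handwheel '[{"delta_rot":[0,0,0],"xyz":[0,0,1],"hand":1},{"delta_rot":[0,0,0],"xyz":[0,0,2],"hand":1},{"delta_rot":[0,0,0],"xyz":[0,0,3],"hand":1},{"delta_rot":[0,0,0],"xyz":[0,0,4],"hand":1},{"delta_rot":[0,0,0],"xyz":[0,0,5],"hand":1}]'
```

```text
time_s: 18.25
position: [0.4946, 0.0406, 0.1076]
tcp_rot: [[-0.018, 1.0, 0.002], [1.0, 0.018, -0.001], [-0.001, 0.002, -1.0]]
force: [-4.6, -1.6, 22.8]
opening: 0.135
grasp_force: 30.0
time_s: 18.88
position: [0.495, 0.0395, 0.1005]
tcp_rot: [[-0.019, 1.0, 0.002], [1.0, 0.019, -0.003], [-0.003, 0.002, -1.0]]
force: [0.5, -5.2, 2.6]
opening: 0.135
grasp_force: 30.0
```

The blade caught the bevel and slid in. I'll relieve the sideways force by shifting −1.7 mm along y and +1.2 mm along x, then continue.

```bash
python3 -m handwheel '[{"delta_rot":[0,0,0],"xyz":[-1,0.6,0],"hand":1},{"delta_rot":[0,0,0],"xyz":[-1.7,1.2,0],"hand":1},{"delta_rot":[0,0,0],"xyz":[-1.7,1.2,0],"hand":1},{"delta_rot":[0,0,0],"xyz":[-1.7,1.2,0],"hand":1},{"delta_rot":[0,0,0],"xyz":[-1.7,1.2,0],"hand":1}]'
python3 -m handwheel '[{"delta_rot":[0,0,0],"xyz":[0,0,1],"hand":1},{"delta_rot":[0,0,0],"xyz":[0,0,2],"hand":1},{"delta_rot":[0,0,0],"xyz":[0,0,3],"hand":1},{"delta_rot":[0,0,0],"xyz":[0,0,4],"hand":1},{"delta_rot":[0,0,0],"xyz":[0,0,5],"hand":1}]'
```

```text
time_s: 19.5
position: [0.4951, 0.0394, 0.1001]
tcp_rot: [[-0.017, 1.0, 0.0], [1.0, 0.017, -0.0], [-0.0, 0.0, -1.0]]
force: [-0.6, -4.7, 0.5]
opening: 0.136
grasp_force: 30.0
time_s: 20.12
position: [0.4951, 0.0394, 0.0952]
tcp_rot: [[-0.017, 1.0, 0.0], [1.0, 0.017, -0.0], [-0.0, 0.0, -1.0]]
force: [-1.0, -4.0, 1.6]
opening: 0.138
grasp_force: 30.0
```

```bash
python3 -m handwheel '[{"delta_rot":[0,0,0],"xyz":[-0.5,0,1],"hand":1},{"delta_rot":[0,0,0],"xyz":[-0.8,0,3],"hand":1},{"delta_rot":[0,0,0],"xyz":[-0.8,0,5],"hand":1},{"delta_rot":[0,0,0],"xyz":[-0.8,0,7],"hand":1},{"delta_rot":[0,0,0],"xyz":[-0.8,0,8],"hand":1}]'
python3 -m handwheel '[{"delta_rot":[0,0,0],"xyz":[0,0,0],"hand":1},{"delta_rot":[0,0,0],"xyz":[0,0,0],"hand":1},{"delta_rot":[0,0,0],"xyz":[0,0,0],"hand":1},{"delta_rot":[0,0,0],"xyz":[0,0,0],"hand":1},{"delta_rot":[0,0,0],"xyz":[0,0,0],"hand":1}]'
```

```text
time_s: 20.75
position: [0.4946, 0.0391, 0.0868]
tcp_rot: [[-0.017, 1.0, -0.001], [1.0, 0.017, 0.001], [0.001, -0.001, -1.0]]
force: [-0.8, 0.3, -1.0]
opening: 0.138
grasp_force: 30.0
time_s: 21.38
position: [0.4951, 0.0387, 0.0872]
tcp_rot: [[-0.017, 1.0, 0.0], [1.0, 0.017, 0.0], [0.0, 0.0, -1.0]]
force: [-0.0, -0.3, -0.9]
opening: 0.139
grasp_force: 30.0
```

```bash
python3 -m handwheel '[{"delta_rot":[0,0,0],"xyz":[0,0,2],"hand":1},{"delta_rot":[0,0,0],"xyz":[0,0,4],"hand":1},{"delta_rot":[0,0,0],"xyz":[0,0,7],"hand":1},{"delta_rot":[0,0,0],"xyz":[0,0,10],"hand":1},{"delta_rot":[0,0,0],"xyz":[0,0,10],"hand":1}]'
python3 - <<'E'
from h import *
im=vision.capture("wrist");g=cv2.cvtColor(im,7).astype(float);cv2.imwrite("pics/w4.png",im[:,:,::-1])
g0=cv2.cvtColor(cv2.imread("pics/w3raw.png"),6).astype(float)
for G in(g0,g):
    for c in(264,270,282,288):
        d=np.diff(G[150:260,c-1:c+2].mean(1));print(c,[(i+150,int(d[i]),int(G[150+i+1,c])) for i in range(109) if abs(d[i])>15])
s=bot.read_state();p=s['position'];cm=vision.camera_model("wrist")
for z in(.032,.037,.042): print(z,proj(cm,np.array([[p[0]+x,p[1]+.027,z+h] for h in(.046,.052) for x in(-.009,.009)])).round(1).tolist())
for r in(212,220,230):
  for G in (g0,g):
    d=np.diff(G[r-1:r+2].mean(0));print(r,[(i,int(d[i])) for i in range(250,305) if abs(d[i])>22])
top=vision.capture("scene")[:,:,::-1];cv2.imwrite("pics/s4.png",top);goal(p,1)
E
```

```text
time_s: 22.0
position: [0.4948, 0.0387, 0.0769]
tcp_rot: [[-0.017, 1.0, -0.001], [1.0, 0.017, 0.0], [0.0, -0.001, -1.0]]
force: [0.1, -0.1, -1.0]
opening: 0.138
grasp_force: 30.0
264 [(156, 35, 123), (157, 74, 196), (193, -57, 115), (205, -49, 81), (206, -91, 0)]
270 [(156, 30, 119), (157, 76, 197), (182, -18, 166), (183, -35, 125), (184, 29, 157), (193, -43, 107), (202, 15, 140), (203, 44, 209), (204, 18, 195), (205, -58, 120), (206, -110, 0)]
282 [(155, -19, 79), (156, 102, 179), (157, 73, 255), (174, -77, 175), (182, 18, 194), (183, 39, 240), (184, -30, 197), (185, -46, 132), (187, -23, 119), (197, 26, 124), (204, -22, 68), (205, -49, 34), (206, -38, 3)]
288 [(155, -16, 81), (156, 100, 181), (157, 73, 255), (174, -82, 172), (183, 53, 230), (184, 26, 255), (188, -80, 173), (196, -67, 105), (197, 96, 203), (198, 52, 255), (205, -130, 126), (206, -124, 0)]
264 [(156, -54, 98), (169, 26, 120), (170, 72, 193), (202, -34, 113), (205, -117, 20)]
270 [(156, -51, 95), (169, 33, 128), (170, 69, 197), (202, -53, 115), (205, -101, 15)]
282 [(156, -54, 88), (169, 22, 117), (170, 61, 181), (202, -56, 119), (203, 15, 136), (205, -101, 21), (206, -15, 7)]
288 [(156, -47, 102), (169, 20, 118), (170, 59, 177), (204, -22, 173), (205, -133, 26), (206, -18, 6)]
0.032 [[260.9, 205.0], [293.8, 205.5], [260.5, 207.9], [294.3, 208.4]]
0.037 [[260.5, 207.4], [294.2, 207.9], [260.0, 210.4], [294.8, 210.9]]
0.042 [[260.1, 209.9], [294.7, 210.4], [259.6, 213.1], [295.3, 213.6]]
212 [(258, -39), (259, -89), (292, 127), (293, 128)]
212 [(256, -63), (258, -62), (259, -62), (292, 38), (293, 103)]
220 [(259, -255), (292, 127), (293, 128)]
220 [(258, -45), (259, -100), (292, 50), (293, 84)]
230 [(259, -238), (292, 144), (293, 104)]
230 [(259, -132), (292, 47), (293, 86)]
t 22.1 pos [0.495  0.0387 0.0771] J [ -8.  32. 107.   0.  42.  -9.] F [-0.5  0.5 -0. ] op 0.136 
xyz [-0.0, -0.1, 0.1] rot [-0.0, -0.0, -0.0]
```

```bash
python3 -c "
from rig import workorder
print(workorder.hand_in())"
```

```text
the job is handed in; nothing more can be done
None
```

I handed the job in at about 22 s with the cover at its end stop over the well and the gripper still holding the carrier in the slot. I put the blade end at about 36 mm below the box top and the collar about 10 mm above it, with no measurable side load; the hand-in returned no verdict.

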